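Close up the bench drying unit

TASK

Close up the grey drying unit, only pushing with the fingertips from outside: first push its open sample tray fully home without upsetting the little jar standing in it, then push the white cover along its rails until it is fully shut over the well in the deck. Keep your fingers out of the tray, do not touch the jar in it, and leave the bottle, the beaker and the spare jar beside the unit where they stand.

Things in the scene. Friction and masses are not known exactly. Their poses are not given: they have to be found in the camera images.
- console: the fixed olive-grey drying unit, 260 mm deep (+x), 340 wide (y), 90 high to its flat deck. Origin: at table height under the middle of its front face; +x into the unit, away from the robot, +y to its left seen from the robot, z up; yaw varies by up to 0.3 rad. At the back (x 200 to 260) a manifold rises 35 mm above the deck, its ports 20 more. A 20 mm high knob stands on the deck at x 20, y -148.
- well (a point): centre of the open square well, 70 x 70 mm, in the deck, at deck height (x 85, y -50 mm of the unit; axes as the unit's). Two aluminium guide rails, 8 mm high and 8 wide, run along y on the deck at x = 28 and 142 mm of the unit, from y -105 to 145 mm; a like bar joins them at y = -109.
- tray (a joint): how far the sample tray is pulled out of the unit's front, m: 0 fully home (its stop), at most 0.12; starts 0.065 to 0.11 out. It slides level along the unit's x axis with a drag of about 2.5 N plus a little with speed, and stays where it is left.
- tray_front (a point): middle of the outer face of the tray's dark flat front panel, 65 mm above the table; moves with the tray. The panel is 216 wide, 10 thick, spans 6 to 84 mm above the table and has no handle. Axes as the unit's: push along +x. With the tray home this point lies at x = -10, y = 0 mm of the unit.
- tub (a point): the open steel tub behind the tray's front panel, 200 x 200 mm, inner floor 12 mm above the table, side walls 40 mm and the sheet behind the front panel 82 mm above the table. This point: at table height, at the middle of the back of the front panel; axes as the unit's. Not to be reached into or touched.
- jar: the small stoppered sample jar standing in the tray, 30 mm in diameter (33 at its stopper), 44 mm tall, about 40 g; origin at the centre of its underside, z up. It starts about 30 mm in front of the unit's face and rides in with the tray. It can topple if the tray is slammed.
- cover (a joint): how far the white cover is open, m: 0 fully shut over the well (its stop), at most 0.105; starts 0.06 to 0.10 open. It slides along the unit's y axis (opens towards +y) with a drag of about 2.5 N plus a little with speed, and stays where it is left.
- cover_face (a point): middle of the cover's +y side face, the one to push on, 102 mm above the table; moves with the cover. The cover is a white slab 100 x 100 mm, too wide to grip, 91 to 114 mm above the table, with no handle, between the rails. Axes as the unit's: push along -y. With the cover shut this point lies at x = 85, y = 0 mm of the unit.
- bottle: bystander: amber bottle with white cap, 66 mm in diameter, 140 tall, standing on the table to the unit's left (+y); origin at the centre of its underside.
- beaker: bystander: white open beaker, 68 mm in diameter at the rim, 85 tall, on the table to the unit's right (-y); origin at the centre of its underside.
- spare_jar: bystander: a second jar like the one in the tray, 33 mm in diameter and 44 tall, on the table in front of the unit to the left of the tray; origin at the centre of its underside.
Not all that is in view belongs to the job. What is shaped like the jar but blue, orange or purple is not meant.

How it is judged:
By the outcome, as a careful person would: the job done as asked, in the order asked, and still so for the second after the job is handed in, with the robot touching nothing.
It also fails if it takes over 48 s, if anything falls off the work surface, if the arm or the gripper's body presses on something with over 40 N, if the wrist force passes 120 N, or if a joint passes its speed limit or range.

ROBOT

A 7-joint arm with a two-finger parallel gripper is mounted at the origin on the work surface. World frame = base frame: x ahead of the robot, y to its left, z up, the work surface at z = 0. Lengths are in mm, angles in rad, forces in N, time in s.
With the tool pointing down it reaches from about 400 to 875 mm from the base axis. Payload 6.5 kg.
Tool frame: the origin (TCP) lies midway between the tips of the shut fingers; the grasp point (between the pads) lies 19 mm behind it; y points along the fingers, z is the direction in which the jaws open and shut, and the axes are right-handed (so a half turn about y gives the same grasp; the last joint's range is limited). The gripper opens to 85 mm and grips with 20 to 120 N. Pads are 22 mm wide; open, the fingers measure 114 mm over their backs; the gripper's body (76 mm by 85 mm) begins 54 mm behind the grasp point. The pads swing forward as they close: fully open they stand 13 mm farther back than shut.
Start: joints at [-1.354, 0.536, -0.004, 1.538, 0.003, 1.067, -0.071], TCP at [181.375, 624.174, 231.29] pointing down, gripper open.
Joint ranges: [-2.7, 2.7], [-0.37, 2.16], [-1.27, 1.26], [0.24, 2.4], [-1.31, 4.45], [0.19, 1.91], [-2.76, 2.76]. Speed limits (rad/s): [2.39, 2.39, 3.14, 3.14, 3.14, 3.14, 3.14].

INTERFACE

Orientations are given as [roll, pitch, yaw] about the fixed x, y, z axes, in that order (R = Rz(yaw) Ry(pitch) Rx(roll)).
In Python, from station import arm gives the robot as it stands.
- The arm moves only by the tool move_arm, never from a script. Its argument "commands" is a list of rows, each a list of 7 numbers: the shift along the world's x, y, z in mm, then the turn, a rotation vector about the world's x, y, z in degrees, then the gripper's target within -1 to 1 (shut at 1, half-way at 0, fully open at -1). In form: [[x, y, z, ax, ay, az, jaw], ...]. A call has 1 to 10 rows; each row is the pose to reach, as a shift and turn from the pose measured when the call began; what a row does not reach only later rows make up. A row lasts 1/10 s, in which the tool goes at most 50 mm and 8.59 degrees, less where a joint would pass 70% of its speed; a pose out of reach is approached as far as the arm can. A call with a gripper value outside its range is refused whole. The fingers move at their own pace and stop on an object; "grip_force" is the grip in N (left out, the last holds). Time passes only in rows, so rows that repeat a pose let the fingers close. It gives the time, the measured TCP pose, the force and the opening at its end, in the units of the state.
- arm.sense(): the state, without advancing time (a new reading comes with each control period).
- arm.snapshot(name): name is "scene" or "side" or "wrist"; returns a dict with "pixels" (480x640x3 uint8, red, green, blue), "fx", "fy", "cx", "cy" (pixels), "origin" and "rotation" of the camera in the world; the wrist camera has in their place "mount" (4x4, takes a point from camera to tool coordinates, whose origin is the TCP and whose axes are the tool frame's). Camera axes: x right, y up, looking along -z (the intrinsics and any distortion apply to the point x, -y, -z); pixel columns grow to the right and rows downward; lengths in mm; the calibration is good to about 2 mm. A picture is of the moment at which its call begins: read the wrist's pose just before it. There is no depth.
- arm.job_done(): hands the job in, once; it reports no verdict.
The state is a dict: "time": time; "q": joint angles; "qd": joint speeds; "tau": joint torques, N m; "eef_pos": TCP position; "ee_rot": TCP orientation; "force": force on the tool from outside, world axes, zero at the start; "ft_torque": the same for the moment, N m; "opening": finger opening in mm.
Only numpy, scipy, OpenCV 4.12 (cv2) and the standard library are available. Lean on these libraries where they do the work, as an engineer would, in place of code of your own. Each camera call takes 0.05 s, during which the arm holds its last target. There are 200 camera calls.

## Working session

There is one attempt and no reset: what is moved stays moved. The work goes in short steps, Python scripts to look and compute and a tool call to move; the robot and the scene stay as the last step left them, time stands still between calls to the robot, and variables do not carry over. Pictures are saved under pics/ and viewed, about 8 in all and at most 12, crops included, and the job is handed in when it is done.

Besides the shell and the picture viewer there is one more tool, called after "Emit:" as a command line: name --pt "numbers of a row" for each row, then --argument value for the rest. move_arm: Moves the arm, as the interface text tells. Its arguments: {"type":"object","properties":{"commands":{"type":"array"},"grip_force":{"type":"number"}},"required":["commands"]}

```bash
mkdir -p pics; ls; python3 - <<'E'
from station import arm
import cv2,pickle
s=arm.sense();print(s)
d={}
for n in("scene","side"):
    p=arm.snapshot(n);d[n]=p;cv2.imwrite(f"pics/{n}0.png",p["pixels"][:,:,::-1])
    print({k:v for k,v in p.items() if k!="pixels"})
pickle.dump(d,open("s0.pkl","wb"))
E
```

```text
pics
{'time': 0.0, 'q': array([-1.35419483,  0.53716726, -0.00440631,  1.53887255,  0.00261643,
        1.06728004, -0.07120518]), 'qd': array([-0.00090536,  0.00115921,  0.00040173,  0.00075312, -0.00053289,
        0.00023642,  0.00055299]), 'tau': array([ 3.15815705e-04, -5.83412039e+01,  1.04873355e+00, -2.59106737e+01,
        1.23533118e-02,  9.54197254e-03, -3.13273767e-05]), 'eef_pos': array([181.24709738, 623.56778598, 230.41290821]), 'ee_rot': array([-1.57251102e+00, -1.57204837e-04, -2.82754438e-01]), 'force': array([-0.48564067, -0.10537674,  1.43866407]), 'ft_torque': array([-0.04897085, -0.01027312, -0.02223523]), 'opening': 85.64949507586654}
{'fx': 436.24979541151356, 'fy': 436.24979541151356, 'cx': 326.7579290140597, 'cy': 236.86913281448918, 'origin': array([1191.81421654,  189.10484144,  598.40078975]), 'rotation': array([0.91665765, 0.00723198, 1.84958352])}
{'fx': 476.9621255927085, 'fy': 476.9621255927085, 'cx': 320.4177441069783, 'cy': 238.15705744490901, 'origin': array([ 479.19735776, -684.40617923,  805.11084013]), 'rotation': array([ 0.75794862,  0.00656424, -0.13405766])}
```

View pics/scene0.png

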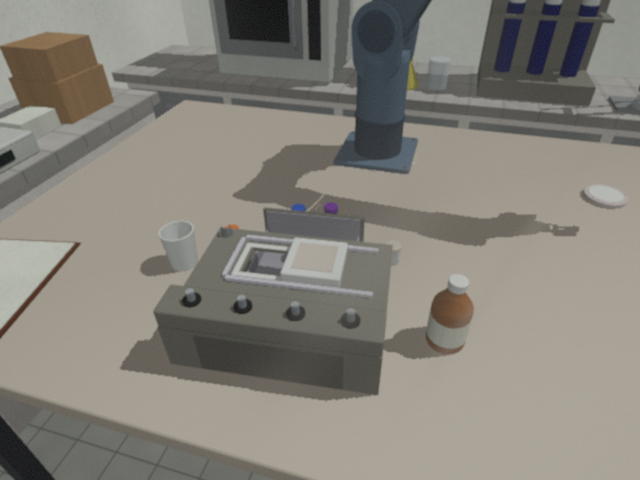

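View pics/side0.png

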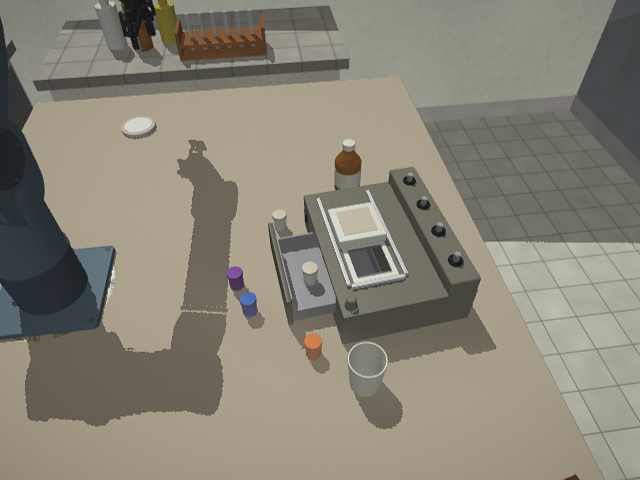

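```bash
cat > h.py <<'E'
import numpy as np,cv2,pickle
from scipy.spatial.transform import Rotation as R
def ray(p,uv,o=None,Rm=None):
    if o is None: o=np.array(p["origin"]);Rm=R.from_euler("xyz",p["rotation"]).as_matrix()
    uv=np.atleast_2d(np.array(uv,float))
    d=np.c_[(uv[:,0]-p["cx"])/p["fx"],-(uv[:,1]-p["cy"])/p["fy"],-np.ones(len(uv))]
    return o,d@Rm.T
def onz(p,uv,z,**k):
    o,d=ray(p,uv,**k); return o+d*((z-o[2])/d[:,2])[:,None]
def proj(p,X):
    Rm=R.from_euler("xyz",p["rotation"]).as_matrix()
    c=(np.atleast_2d(X)-p["origin"])@Rm
    return np.c_[p["cx"]-p["fx"]*c[:,0]/c[:,2],p["cy"]+p["fy"]*c[:,1]/c[:,2]]
E
python3 - <<'E'
import pickle,cv2
d=pickle.load(open("s0.pkl","rb"))
a=d["side"]["pixels"][155:355,225:485,::-1]
cv2.imwrite("pics/sc.png",cv2.resize(a,None,fx=3,fy=3,interpolation=cv2.INTER_CUBIC))
a=d["scene"]["pixels"][190:390,150:410,::-1]
cv2.imwrite("pics/cc.png",cv2.resize(a,None,fx=3,fy=3,interpolation=cv2.INTER_CUBIC))
E
```

```text
(no output)
```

View pics/sc.png

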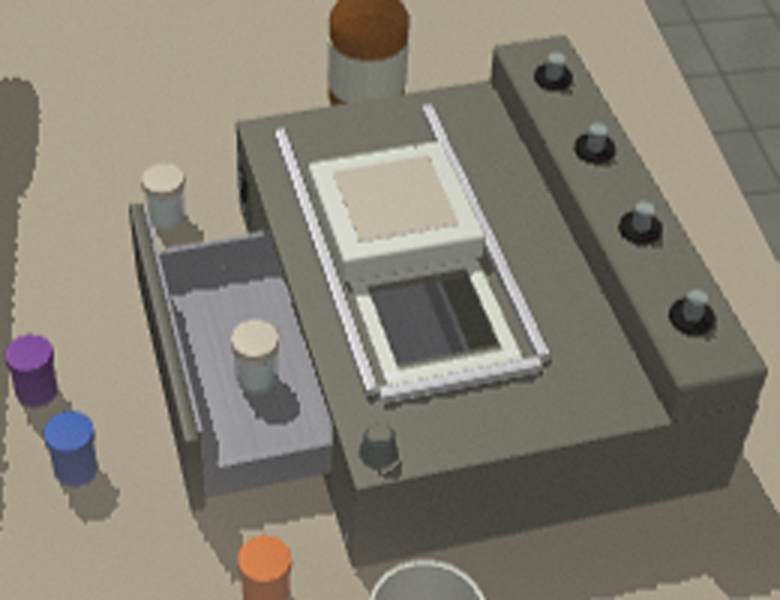

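View pics/cc.png

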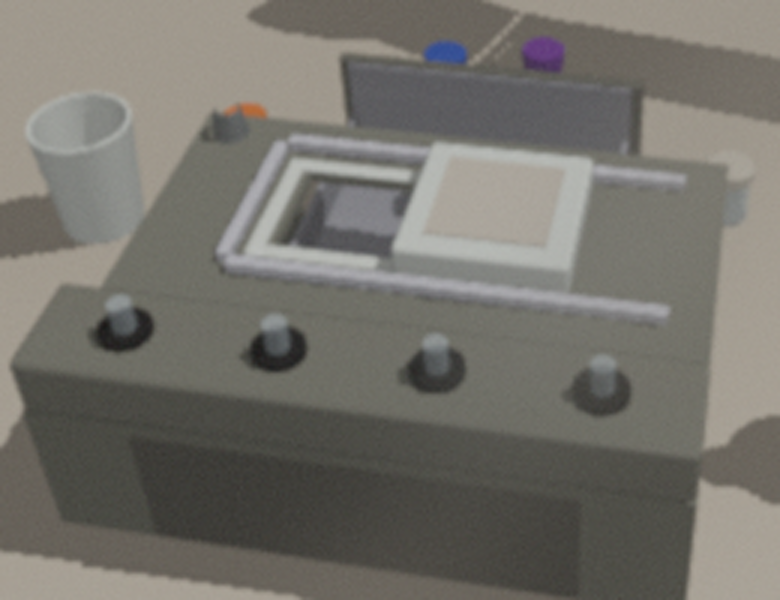

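```bash
cat > m.py <<'E'
from h import *
d=pickle.load(open("s0.pkl","rb"));S,C=d["side"],d["scene"]
fs=lambda l:np.array(l)/3+[225,155]; fc=lambda l:np.array(l)/3+[150,190]
np.set_printoptions(precision=1,suppress=True)
def sh(n,p,uv,z):
    X=onz(p,uv,z);print(n,X[:,:2].tolist().__repr__() if 0 else X[:,:2].ravel());return X
a=sh("deckFL,FR side",S,fs([(237,122),(357,489)]),90)
b=sh("deckFL,FR scene",C,fc([(727,165),(215,108)]),90)
for q in(a,b):
    v=q[0]-q[1];print(" width",np.hypot(*v[:2]),"yaw",np.arctan2(-v[0],v[1]),"mid",(q[0]+q[1])[:2]/2)
P=sh("panel top side L,R",S,fs([(131,206),(187,438)]),84)
P2=sh("panel top scene",C,fc([(642,84),(343,57)]),84)
K=sh("cover +y side",S,fs([(310,163),(435,143)]),114)
K2=sh("cover +y scene",C,fc([(592,158),(572,264)]),114)
c=[sh("rail ends side",S,fs([(280,131),(429,107)]),98),sh("rail ends sc",C,fc([(685,178),(667,310)]),98)]
yaw=[np.arctan2(-(q[0]-q[1])[0],(q[0]-q[1])[1]) for q in(a,b)]
o=((a[0]+a[1])/2+(b[0]+b[1])/2)/2; w=np.mean(yaw);o[2]=0
Rz=R.from_euler("z",w).as_matrix()
print("origin",o,w)
for n,q in(("panel",P),("panel2",P2),("cover",K),("cover2",K2),("rails exp x24..32/138..146 y145",c[0]),("rails2",c[1])):print(n,((q-o)@Rz)[:,:2].ravel())
J=sh("jar,spare,purple,blue,orange tops",S,fs([(255,336),(164,179),(30,352),(70,428),(265,553)]),44)
print(((J-o)@Rz)[:,:2])
B=sh("bottle cap top side",S,[(348,144)],138);print((B-o)@Rz)
E
python3 m.py
```

```text
deckFL,FR side [ 546.   123.   580.4 -212.9]
deckFL,FR scene [ 546.8  128.   576.8 -207.8]
 width 337.67536822383323 yaw 0.1022054461188985 mid [563.2 -45. ]
 width 337.11249905330436 yaw 0.0891929688406948 mid [561.8 -39.9]
panel top side L,R [ 461.5   50.6  483.6 -157.6]
panel top scene [ 466.3   57.1  489.8 -153.2]
cover +y side [589.9  45.4 681.4  53.5]
cover +y scene [592.   52.1 685.   63.9]
rail ends side [575.6  99.6 689.8 110.5]
rail ends sc [576.2 106.5 689.6 118. ]
origin [562.5 -42.4   0. ] 0.09569920747979666
panel [ -91.6  102.3  -89.5 -107.1]
panel2 [ -86.2  108.2  -83.  -103.4]
cover [ 35.7  84.8 127.5  84.1]
cover2 [ 38.4  91.3 132.1  94.1]
rails exp x24..32/138..146 y145 [ 26.6 140.1 141.4 140. ]
rails2 [ 27.9 146.9 141.8 147.5]
jar,spare,purple,blue,orange tops [ 538.1  -48.5  487.4  117.3  383.3  -41.3  408.5 -109.7  523.6 -220.6]
[[ -24.9   -3.7]
 [ -59.5  166.2]
 [-178.3   18.3]
 [-159.7  -52.2]
 [ -55.7 -173.6]]
bottle cap top side [664.9 237. ]
[[128.7 268.4 138. ]]
```

Side and scene views agree: the unit origin is about (563, -42) with yaw about 0.096. The tray is about 78 mm out and the cover about 89 mm open. Purple and blue jars stand about 75 mm in front of the panel, but fingertips at z 50 clear them.

Emit:
move_arm --pt "20 -37 0 0 0 2 1" --pt "40 -74 0 0 0 4 1" --pt "60 -110 0 0 0 6.5 1" --pt "80 -147 0 0 0 8.7 1" --pt "100 -184 0 0 0 11 1" --pt "119 -220 0 0 0 13 1" --pt "139 -257 0 0 0 15.2 1" --pt "159 -294 0 0 0 17.4 1" --pt "172 -337 0 0 0 19.5 1" --pt "185 -380 0 0 0 21.7 1" --grip_force 60

```text
time: 1.1
eef_pos: [366.5, 241.8, 230.3]
ee_rot: [-1.573, 0.0, 0.097]
force: [1.3, -0.2, -0.8]
opening: -0.2
```

Emit:
move_arm --pt "12 -42 0 0 0 0 1" --pt "24 -84 -8 0 0 0 1" --pt "35 -126 -20 0 0 0 1" --pt "45 -168 -32 0 0 0 1" --pt "53 -210 -45 0 0 0 1" --pt "62 -252 -60 0 0 0 1" --pt "70 -296 -80 0 0 0 1" --pt "70 -296 -110 0 0 0 1" --pt "70 -296 -130 0 0 0 1" --pt "70 -296 -130 0 0 0 1"

```text
time: 2.1
eef_pos: [434.3, -54.5, 98.2]
ee_rot: [-1.572, 0.005, 0.097]
force: [-0.4, 0.8, 0.2]
opening: 0.1
```

```bash
python3 - <<'E'
from station import arm
import cv2,numpy as np
print(arm.sense()["eef_pos"])
a=arm.snapshot("side")["pixels"][155:355,225:485,::-1]
cv2.imwrite("pics/s1.png",cv2.resize(a,None,fx=3,fy=3))
E
```

```text
[434.28419247 -54.50185258  98.24409664]
```

View pics/s1.png

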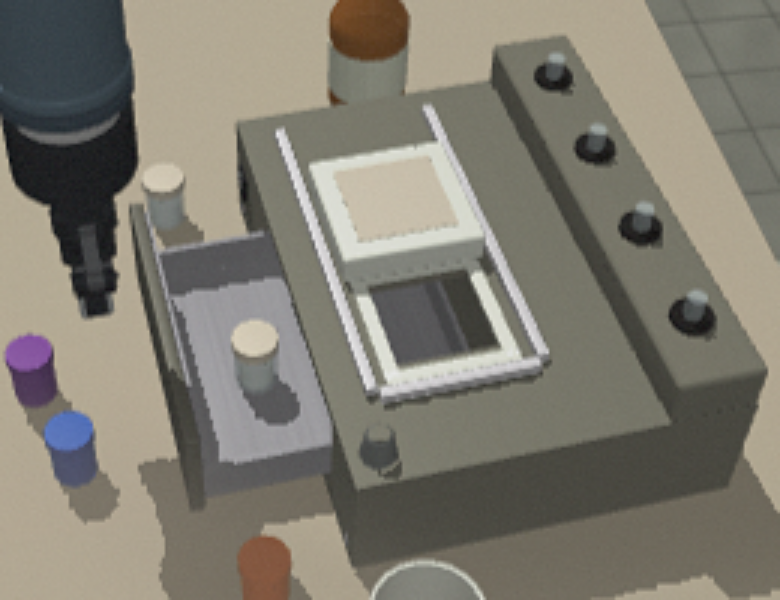

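Emit:
move_arm --pt "0 0 -25 0 0 0 1" --pt "0 0 -46 0 0 0 1" --pt "8 0.8 -46 0 0 0 1" --pt "15 1.4 -46 0 0 0 1" --pt "19 1.8 -46 0 0 0 1" --pt "22 2.1 -46 0 0 0 1" --pt "24 2.3 -46 0 0 0 1" --pt "26 2.5 -46 0 0 0 1" --pt "28 2.7 -46 0 0 0 1" --pt "30 2.9 -46 0 0 0 1"

```text
time: 3.15
eef_pos: [464.8, -51.4, 53.5]
ee_rot: [-1.572, 0.004, 0.097]
force: [-2.8, 0.8, 2.0]
opening: 0.1
```

Emit:
move_arm --pt "2 0.2 0 0 0 0 1" --pt "4 0.4 0 0 0 0 1" --pt "6 0.6 0 0 0 0 1" --pt "8 0.8 0 0 0 0 1" --pt "10 1 0 0 0 0 1" --pt "12.5 1.2 0 0 0 0 1" --pt "15 1.5 0 0 0 0 1" --pt "18 1.7 0 0 0 0 1" --pt "21 2 0 0 0 0 1" --pt "24 2.3 0 0 0 0 1"

```text
time: 4.15
eef_pos: [489.1, -48.9, 53.5]
ee_rot: [-1.572, 0.004, 0.097]
force: [-3.0, 1.1, 1.2]
opening: 0.1
```

Emit:
move_arm --pt "2 0.2 0 0 0 0 1" --pt "5 0.5 0 0 0 0 1" --pt "8 0.8 0 0 0 0 1" --pt "11 1.1 0 0 0 0 1" --pt "14 1.3 0 0 0 0 1" --pt "17 1.6 0 0 0 0 1" --pt "20 1.9 0 0 0 0 1" --pt "23 2.2 0 0 0 0 1" --pt "26 2.5 0 0 0 0 1" --pt "29 2.8 0 0 0 0 1"

```text
time: 5.15
eef_pos: [518.3, -45.9, 53.4]
ee_rot: [-1.572, 0.004, 0.097]
force: [-3.2, 2.0, 0.7]
opening: 0.2
```

Emit:
move_arm --pt "2 0.2 0 0 0 0 1" --pt "4 0.4 0 0 0 0 1" --pt "6 0.6 0 0 0 0 1" --pt "8 0.8 0 0 0 0 1" --pt "10 1 0 0 0 0 1" --pt "12 1.1 0 0 0 0 1" --pt "14 1.3 0 0 0 0 1" --pt "15 1.4 0 0 0 0 1" --pt "16 1.5 0 0 0 0 1" --pt "17 1.6 0 0 0 0 1"

```text
time: 6.15
eef_pos: [535.2, -44.3, 53.4]
ee_rot: [-1.572, 0.005, 0.097]
force: [-2.1, 2.1, 0.8]
opening: -0.1
```

Emit:
move_arm --pt "1 0.1 0 0 0 0 1" --pt "2 0.2 0 0 0 0 1" --pt "3 0.3 0 0 0 0 1" --pt "4 0.4 0 0 0 0 1" --pt "5 0.5 0 0 0 0 1"

```text
time: 6.65
eef_pos: [540.3, -43.9, 53.4]
ee_rot: [-1.572, 0.005, 0.097]
force: [-2.9, 0.7, 2.1]
opening: 0.4
```

Emit:
move_arm --pt "1 0.1 0 0 0 0 1" --pt "2 0.2 0 0 0 0 1" --pt "3 0.3 0 0 0 0 1" --pt "4 0.4 0 0 0 0 1"

```text
time: 7.05
eef_pos: [542.2, -43.7, 53.2]
ee_rot: [-1.571, 0.009, 0.097]
force: [-10.2, 1.6, 7.9]
opening: -0.2
```

Emit:
move_arm --pt "2 0.2 0 0 0 0 1" --pt "3 0.3 0 0 0 0 1" --pt "3 0.3 0 0 0 0 1"

```text
time: 7.35
eef_pos: [542.0, -43.8, 52.8]
ee_rot: [-1.571, 0.015, 0.096]
force: [-11.7, 1.9, 8.7]
opening: 0.1
```

Emit:
move_arm --pt "-10 -1 0 0 0 0 1" --pt "-25 -2.5 0 0 0 0 1" --pt "-25 -2.5 40 0 0 0 1" --pt "-25 -2.5 80 0 0 0 1" --pt "-5 10 105 0 0 0 1" --pt "20 45 105 0 0 0 1" --pt "50 80 105 0 0 0 1" --pt "80 115 105 0 0 0 1" --pt "93 139 105 0 0 0 1" --pt "93 139 105 0 0 0 1"

```text
time: 8.35
eef_pos: [637.2, 100.6, 157.8]
ee_rot: [-1.568, 0.012, 0.103]
force: [-0.1, -0.8, 0.0]
opening: 0.2
```

```bash
python3 - <<'E'
from station import arm
import cv2,numpy as np,pickle
d={}
for n,(r,c) in {"side":(155,225),"scene":(190,150)}.items():
    p=arm.snapshot(n);d[n]=p;a=p["pixels"][r:r+200,c:c+260,::-1]
    cv2.imwrite(f"pics/{n}2.png",cv2.resize(a,None,fx=3,fy=3))
print(arm.sense()["eef_pos"],arm.sense()["force"])
pickle.dump(d,open("s2.pkl","wb"))
E
```

```text
[635.37837315  94.85363611 157.68865939] [ 0.44958661 -0.45661035 -0.90581991]
```

View pics/side2.png

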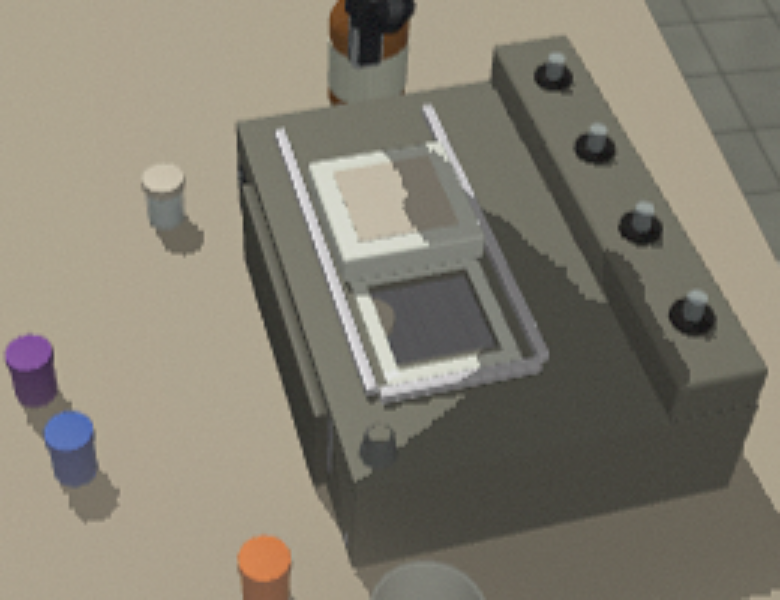

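Emit:
move_arm --pt "0 0 -30 0 0 0 1" --pt "0 0 -52 0 0 0 1" --pt "0 0 -58 0 0 0 1" --pt "0 0 -58 0 0 0 1" --pt "0.5 -5 -58 0 0 0 1" --pt "0.9 -9 -58 0 0 0 1" --pt "1.2 -13 -58 0 0 0 1" --pt "1.6 -17 -58 0 0 0 1" --pt "1.9 -20 -58 0 0 0 1" --pt "2.2 -23 -58 0 0 0 1"

```text
time: 9.45
eef_pos: [637.7, 71.6, 99.8]
ee_rot: [-1.571, 0.014, 0.097]
force: [-0.8, 0.1, 0.3]
opening: -0.5
```

Emit:
move_arm --pt "0.3 -3 0 0 0 0 1" --pt "0.6 -6 0 0 0 0 1" --pt "0.9 -9 0 0 0 0 1" --pt "1.2 -12 0 0 0 0 1" --pt "1.4 -15 0 0 0 0 1" --pt "1.7 -18 0 0 0 0 1" --pt "2 -21 0 0 0 0 1" --pt "2.3 -24 0 0 0 0 1" --pt "2.6 -27 0 0 0 0 1" --pt "2.9 -30 0 0 0 0 1"

```text
time: 10.45
eef_pos: [640.7, 41.3, 99.8]
ee_rot: [-1.571, 0.014, 0.097]
force: [0.7, 2.2, -0.7]
opening: -0.3
```

Emit:
move_arm --pt "0.3 -3 0 0 0 0 1" --pt "0.6 -6 0 0 0 0 1" --pt "0.9 -9 0 0 0 0 1" --pt "1.2 -12 0 0 0 0 1" --pt "1.4 -15 0 0 0 0 1" --pt "1.7 -18 0 0 0 0 1" --pt "2 -21 0 0 0 0 1" --pt "2.3 -24 0 0 0 0 1" --pt "2.6 -27 0 0 0 0 1" --pt "2.9 -30 0 0 0 0 1"

```text
time: 11.45
eef_pos: [643.7, 11.1, 99.9]
ee_rot: [-1.571, 0.014, 0.097]
force: [1.6, 1.9, -0.5]
opening: -0.1
```

Emit:
move_arm --pt "0.3 -3 0 0 0 0 1" --pt "0.6 -6 0 0 0 0 1" --pt "0.9 -9 0 0 0 0 1" --pt "1.2 -12 0 0 0 0 1" --pt "1.4 -14 0 0 0 0 1" --pt "1.6 -16 0 0 0 0 1" --pt "1.8 -18 0 0 0 0 1" --pt "2 -20 0 0 0 0 1" --pt "2.1 -22 0 0 0 0 1" --pt "2.3 -24 0 0 0 0 1"

```text
time: 12.45
eef_pos: [646.1, -13.0, 99.9]
ee_rot: [-1.571, 0.014, 0.097]
force: [1.6, 3.1, -1.5]
opening: -0.0
```

Emit:
move_arm --pt "0.1 -1 0 0 0 0 1" --pt "0.2 -2 0 0 0 0 1" --pt "0.3 -3 0 0 0 0 1" --pt "0.4 -4 0 0 0 0 1" --pt "0.5 -5 0 0 0 0 1"

```text
time: 12.95
eef_pos: [646.5, -18.0, 99.9]
ee_rot: [-1.571, 0.014, 0.097]
force: [0.8, 2.1, -0.8]
opening: -0.0
```

Emit:
move_arm --pt "0.1 -1 0 0 0 0 1" --pt "0.2 -2 0 0 0 0 1" --pt "0.3 -3 0 0 0 0 1" --pt "0.4 -4 0 0 0 0 1" --pt "0.5 -5 0 0 0 0 1"

```text
time: 13.45
eef_pos: [646.7, -19.9, 99.9]
ee_rot: [-1.567, 0.014, 0.099]
force: [-1.0, 10.0, 1.6]
opening: 0.1
```

Emit:
move_arm --pt "0.2 -2 0 0 0 0 1" --pt "0.3 -3 0 0 0 0 1" --pt "0.4 -4 0 0 0 0 1"

```text
time: 13.75
eef_pos: [646.7, -19.9, 99.9]
ee_rot: [-1.563, 0.015, 0.101]
force: [-1.1, 12.3, 2.7]
opening: 0.4
```

Emit:
move_arm --pt "-1 10 0 0 0 0 1" --pt "-2.5 25 0 0 0 0 1" --pt "-2.5 25 35 0 0 0 1" --pt "-2.5 25 75 0 0 0 1" --pt "-2.5 25 115 0 0 0 1" --pt "-40 45 135 0 0 0 1" --pt "-80 70 135 0 0 0 1" --pt "-115 100 135 0 0 0 1" --pt "-140 135 135 0 0 0 1" --pt "-160 175 135 0 0 0 1"

```text
time: 14.75
eef_pos: [484.8, 155.1, 235.0]
ee_rot: [-1.564, 0.016, 0.099]
force: [0.7, 0.9, 0.8]
opening: -0.1
```

```bash
python3 - <<'E'
from station import arm
import cv2,numpy as np,pickle
d={}
for n in("side","scene"):
    p=arm.snapshot(n);d[n]=p
pickle.dump(d,open("s3.pkl","wb"))
I=[d["side"]["pixels"][130:430,215:495],d["scene"]["pixels"][170:470,140:480]]
cv2.imwrite("pics/f.png",cv2.resize(np.hstack(I)[:,:,::-1],(800,387)))
print(arm.sense()["eef_pos"],arm.sense()["force"])
E
```

```text
[483.19774608 161.3528421  234.82355579] [-0.85306395 -0.02658964  1.33013137]
```

View pics/f.png

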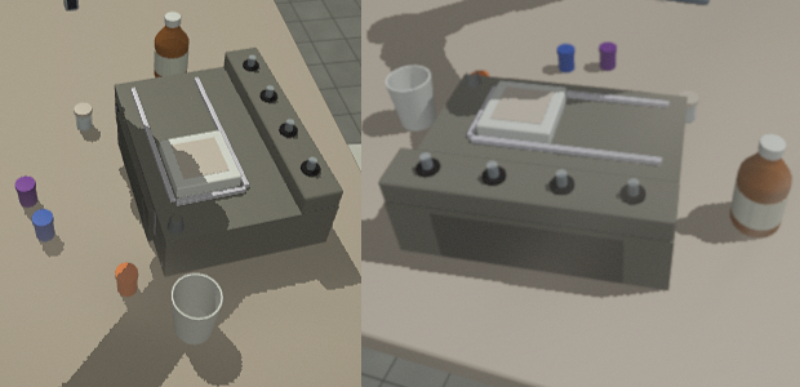

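The cover is shut against the cross-bar, the tray is flush with the front and the bystanders haven't moved.

```bash
python3 -c "
from station import arm
print(arm.sense()['qd'].round(3)); print(arm.job_done())"
```

```text
[ 0.062  0.018  0.082 -0.026  0.03  -0.003  0.076]
the job is handed in; nothing more can be done
None
```

I pushed the tray home first, at 30 mm/s or less, and then pushed the cover shut. Both pushes used the closed fingertips from outside the unit, and I handed the job in at about 15 s on the robot's clock.

- **Tray:** it stopped hard at TCP x 542, where I had predicted its stop, and the force rose from about 3 N to 12 N. The camera view shows its front flush with the unit.
- **Cover:** it stopped hard at TCP y -19.9, against a predicted -19.4, and the force rose to 12 N. The final views show it against the cross-bar, covering the well.
- **Bystanders:** the bottle, beaker, spare jar and the coloured jars look unmoved in the final views.
- **Not fully checked:** I could not see the jar fully once the tray was in. Before the cover shut, the well showed only a tan spot, probably its stopper, so whether it still stands rests on the slow push.
- **At hand-in:** the arm was clear of everything but still settling slightly, with joint speeds up to about 0.08 rad/s.

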